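# Draw a thin chopping board off a sloping drainer and stand it in the rack

## Task

Put the thin chopping board away: slide it up the sloping drainer until its end sticks out well past the raised open edge (30 mm or more), so that it can be pinched there, then lift it clear and stand it upright, centred and fully down, in one of the two empty slots of the board rack. Do not let it touch the worktop, and leave the other things where they stand; let go at the end.

Things in the scene. Friction and masses are not known exactly. Their poses are not given: they have to be found in the camera images.
- board: Thin wooden chopping board, 150 (x) by 110 (y) by 6 (z) mm, 70 to 130 g, slippery. Origin at the centre of its underside; z normal to its face, x along its length. At the start it lies flat on the sloping deck, its +x end against the low lip, its -x end (to be drawn out) about 30 mm short of the raised open edge.
- board_mid (a point): Centre of the board, mid thickness; same axes as the board.
- board_near (a point): Middle of the board's -x short end, mid thickness: the end that is drawn out over the drainer's raised edge.
- drainer: Fixed sloping steel drainer, origin on the worktop, z up. Smooth deck 150 (y) by 190 (down the slope) by 6 mm, falling 16 degrees (0.279 rad) towards +x, away from the robot. Its upper end (-x) is an open edge, free below, legs 65 mm back. Side rails (inner faces y = +-67 mm, 12 mm high, from 55 mm down) and a 12 mm low-end lip close the rest. The board stays where it is left on the slope.
- drainer_edge (a point): Middle of the deck's top surface at its open upper edge: 100 mm towards -x from the drainer's origin and 125 mm above the worktop; same axes as the drainer.
- rack: Fixed board rack: wooden base 130 by 130 by 12 mm, origin on the worktop at its centre, x away from the robot. Four rows of upright steel rods, 6 mm thick, tops 83 mm above the worktop, at x = -39, -13, 13, 39 mm and y = +-30 mm, make three slots 20 mm wide whose planes are normal to x. The slot at x = +26 mm is taken.
- slot_near (a point): Floor of the empty slot nearest the robot, at its middle: rack x = -26 mm, 12 mm above the worktop; same axes as the rack.
- slot_mid (a point): Floor of the empty middle slot, at its middle: rack x = 0, 12 mm above the worktop; same axes as the rack.
- thick_board: Thick dark board standing loose in the rack's farthest slot, 17 by 120 by 60 mm high, origin at the centre of its foot. Leave it.
- cup: White cup without handle, 72 mm across its rim, 85 mm high, origin under its centre. Stands between drainer and rack; leave it.
- jar: Glass jar, 64 mm across, 100 mm high, origin under its centre. Leave it.
- shaker: Small steel shaker, 40 mm across, 78 mm high, origin under its centre, on the robot's side of drainer and rack. Leave it.
- bowl: Bowl, 130 mm across, 55 mm high, origin under its centre. Leave it.
- spatula: Spatula lying on the worktop. Leave it.
- sponge: Dish sponge, 100 by 65 by 30 mm. Leave it.
- reeds: Amber scent bottle with reeds, 56 mm across, 75 mm high to its mouth, origin under its centre. Leave it.
There are look-alikes about, which are no part of the job. Of the things like the board, leave any that is purple; of the rest the larger one is meant.

How it is judged:
By the outcome, as a careful person would: the job done as asked, in the order asked, and still so for the second after the job is handed in, with the robot touching nothing.
It also fails if it takes over 72 s, if anything falls off the work surface, if the arm or the gripper's body presses on something with over 40 N, if the wrist force passes 120 N, or if a joint passes its speed limit or range.

## Robot

A 6-joint arm with a two-finger parallel gripper is mounted at the origin on the work surface. World frame = base frame: x ahead of the robot, y to its left, z up, the work surface at z = 0. Lengths are in m, angles in degrees, forces in N, time in s.
With the tool pointing down it reaches from about 0.325 to 0.85 m from the base axis. Payload 15.5 kg.
Tool frame: the origin (TCP) lies midway between the tips of the shut fingers; the grasp point (between the pads) lies 19 mm behind it; y points along the fingers, x is the direction in which the jaws open and shut, and the axes are right-handed (so a half turn about y gives the same grasp; the last joint's range is limited). The gripper opens to 91 mm and grips with 3 to 60 N. Pads are 32 mm wide; open, the fingers measure 118 mm over their backs; the gripper's body (76 mm by 178 mm) begins 60 mm behind the grasp point.
Start: joints at [65.804, 28.281, 77.091, -0, 74.628, -5.472], TCP at [0.201, 0.592, 0.214] pointing down, gripper open.
Joint ranges: [-166.48, 166.48], [-47.26, 123.95], [12.59, 153.08], [-70.14, 250.14], [6.76, 159.57], [-176.63, 176.63]. Speed limits (degrees/s): [108.29, 108.29, 147.25, 172.46, 172.46, 172.46].

## Interface

Orientations are given as a 3x3 rotation matrix whose columns are the frame's x, y, z axes.
In Python, from bench import ctrl gives the robot as it stands. The module is installed in compiled form; this text tells all that it offers. Calls block until the motion is done:
- ctrl.goto(position, orientation): joint-space move of the TCP to a pose.
- ctrl.move_l(position, vel=0.15, ori=None, contact_N=None): straight line of the TCP; ori=None keeps the orientation; vel is the mean speed in m/s. With contact_N (N) it stops when the force on the tool has changed by that much, and returns True; else False.
- ctrl.movej(angles): joint-space move.
- ctrl.command_gripper(opening): opening from 0.0 (shut) to 1.0 (fully open); the grip force is fixed at half the most; returns when the fingers have stopped.
- ctrl.sleep(seconds).
- ctrl.ik(position, orientation): joint angles nearest the present ones, or None.
- ctrl.read_camera(name): name is "scene" or "top" or "wrist"; returns the picture (384x512x3 uint8, blue, green, red); there is no depth.
- ctrl.camera_params(name): a dict with "fx", "fy", "cx", "cy" (pixels), "pose" (4x4, takes a point from camera to world coordinates); the wrist camera has in their place "T_tool_cam" (4x4, takes a point from camera to tool coordinates, whose origin is the TCP and whose axes are the tool frame's). Camera axes: x right, y up, looking along -z (the intrinsics and any distortion apply to the point x, -y, -z); pixel columns grow to the right and rows downward; lengths in m; the calibration is good to about 2 mm. The wrist camera is an equidistant fisheye: a pixel r from the principal point sees the ray r / f radians off the axis. A picture is of the moment at which its call begins: read the wrist's pose just before it. camera_params takes no time and is no camera call.
A pose or a line that the arm cannot do raises ctrl.MotionError and nothing moves.
- ctrl.sign_off(): hands the job in, once; it reports no verdict.
Readings, each from a call of its own:
- ctrl.current_t(): time.
- ctrl.current_q(): joint angles.
- ctrl.current_dq(): joint speeds.
- ctrl.current_effort(): joint torques, N m.
- ctrl.current_tool_pos(): TCP position.
- ctrl.current_eef_rot(): TCP orientation.
- ctrl.current_contact_force(): force on the tool from outside, world axes, zero at the start.
- ctrl.current_wrist_torque(): the same for the moment, N m.
- ctrl.current_grip_width(): opening from 0.0 (shut) to 1.0 (fully open).
Only numpy, scipy, OpenCV 4.12 (cv2) and the standard library are available. Lean on these libraries where they do the work, as an engineer would, in place of code of your own. Each camera call takes 0.05 s, during which the arm holds its last target.

## Working session

There is one attempt and no reset: what is moved stays moved. The work goes in short steps, each a Python script; the robot and the scene stay as the last script left them, time stands still between calls to the robot, and variables do not carry over. Pictures are saved under pics/ and viewed, and the job is handed in when it is done.

```bash
mkdir -p pics; ls; python3 - <<'E'
from bench import ctrl
import cv2
for n in ["scene","top","wrist"]:
    p=ctrl.current_tool_pos();R=ctrl.current_eef_rot()
    im=ctrl.read_camera(n); cv2.imwrite(f"pics/{n}0.png",im)
    print(n,ctrl.camera_params(n))
print(p,R,ctrl.current_t(),ctrl.current_contact_force())
E
```

```text
pics
scene {'fx': 353.8431935162421, 'fy': 353.8431935162421, 'cx': 253.2837264399305, 'cy': 192.1561624131808, 'pose': array([[-0.4543954 , -0.64609583,  0.6132577 ,  1.2150835 ],
       [ 0.89079564, -0.33175077,  0.31052305,  0.33275077],
       [ 0.00282106,  0.68738752,  0.72628537,  0.83462858],
       [ 0.        ,  0.        ,  0.        ,  1.        ]])}
top {'fx': 417.79183193633133, 'fy': 417.79183193633133, 'cx': 261.77623784812585, 'cy': 190.57978574884365, 'pose': array([[-0.04327892,  0.97516666, -0.21720251,  0.27872396],
       [-0.99905959, -0.04281403,  0.00684799, -0.00955984],
       [-0.00262139,  0.21729462,  0.97610254,  1.31902859],
       [ 0.        ,  0.        ,  0.        ,  1.        ]])}
wrist {'fx': 297.3186396354542, 'fy': 297.3186396354542, 'cx': 249.325851950556, 'cy': 189.64530263335016, 'T_tool_cam': array([[ 9.99999911e-01, -3.98480483e-04, -1.40401500e-04,
        -9.87504981e-04],
       [-3.95608103e-05,  2.42542412e-01, -9.70140803e-01,
        -1.71978870e-01],
       [ 4.20635494e-04,  9.70140721e-01,  2.42542375e-01,
         6.86651525e-02],
       [ 0.00000000e+00,  0.00000000e+00,  0.00000000e+00,
         1.00000000e+00]])}
[0.20046985 0.59161954 0.21341025] [[ 3.20968074e-01 -4.32479273e-04 -9.47089916e-01]
 [ 9.47089396e-01 -9.96678598e-04  3.20968353e-01]
 [-1.08275641e-03 -9.99999410e-01  8.96945234e-05]] 0.15 [-1.03033924 -0.23035371  0.69911763]
```

View pics/scene0.png

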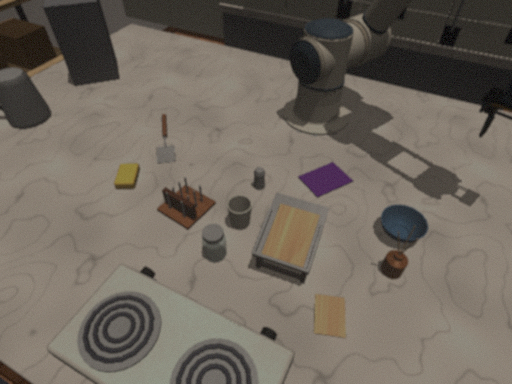

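View pics/top0.png

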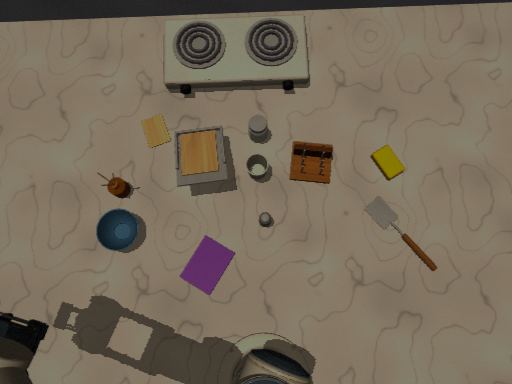

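View pics/wrist0.png

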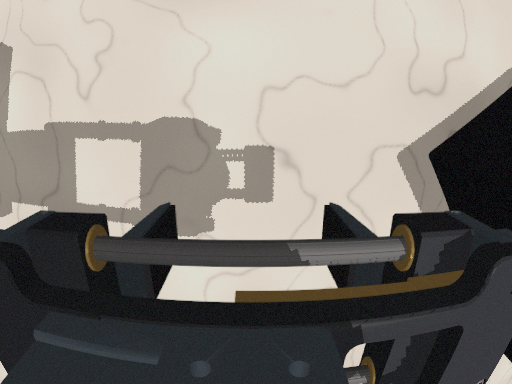

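Board candidates in the top view: purple at (208,265), small plain wood on the worktop at (155,130), and larger wood on the drainer deck at (200,152). The purple one is excluded. Of the rest, the larger one on the drainer fits, and I'll confirm it in an enlarged crop.

```bash
cat > h.py <<'E'
import numpy as np, cv2
from bench import ctrl
def ray(n,u,v):
    c=ctrl.camera_params(n);P=c["pose"]
    d=np.array([(u-c["cx"])/c["fx"],-(v-c["cy"])/c["fy"],-1.0])
    return P[:3,3],P[:3,:3]@d
def onz(n,u,v,z):
    o,d=ray(n,u,v);return o+d*(z-o[2])/d[2]
def onplane(n,u,v,p0,nrm):
    o,d=ray(n,u,v);return o+d*(np.dot(p0-o,nrm)/np.dot(d,nrm))
def proj(n,p):
    c=ctrl.camera_params(n);P=c["pose"];q=P[:3,:3].T@(np.asarray(p)-P[:3,3])
    return c["cx"]+c["fx"]*q[0]/-q[2], c["cy"]+c["fy"]*q[1]/q[2]
def two(u1,v1,u2,v2):
    o1,d1=ray("scene",u1,v1);o2,d2=ray("top",u2,v2)
    A=np.stack([d1,-d2],1);s=np.linalg.lstsq(A,o2-o1,rcond=None)[0]
    a=o1+s[0]*d1;b=o2+s[1]*d2
    return (a+b)/2,np.linalg.norm(a-b)
def crop(im,x0,y0,x1,y1,k,name):
    c=cv2.resize(im[y0:y1,x0:x1],None,fx=k,fy=k,interpolation=cv2.INTER_CUBIC)
    for x in range((x0//10+1)*10,x1,10):
        cv2.line(c,((x-x0)*k,0),((x-x0)*k,8 if x%50 else 20),(0,0,255),1)
        if x%20==0: cv2.putText(c,str(x),((x-x0)*k,30),0,.4,(0,0,255),1)
    for y in range((y0//10+1)*10,y1,10):
        cv2.line(c,(0,(y-y0)*k),(8 if y%50 else 20,(y-y0)*k),(0,0,255),1)
        if y%20==0: cv2.putText(c,str(y),(10,(y-y0)*k),0,.4,(0,0,255),1)
    cv2.imwrite(name,c)
E
python3 - <<'E'
from h import *
t=cv2.imread("pics/top0.png");s=cv2.imread("pics/scene0.png")
crop(t,140,100,340,230,4,"pics/top0c.png")
crop(s,150,160,340,300,4,"pics/scene0c.png")
E
```

```text
(no output)
```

View pics/top0c.png

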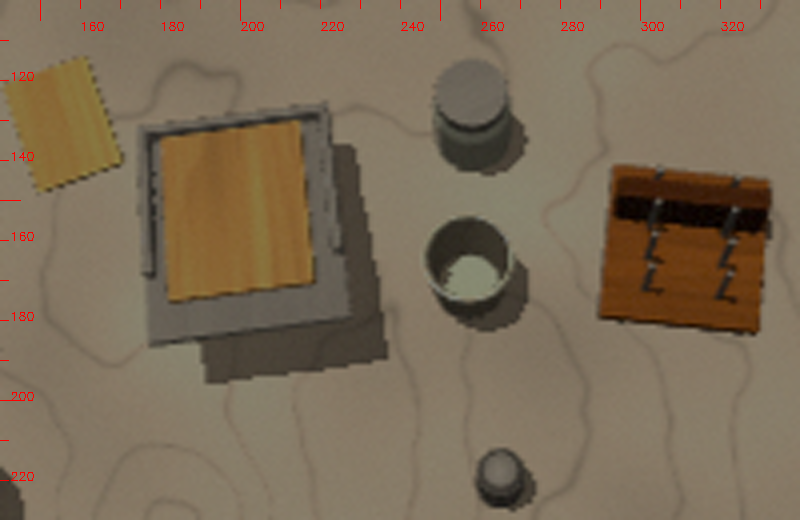

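View pics/scene0c.png

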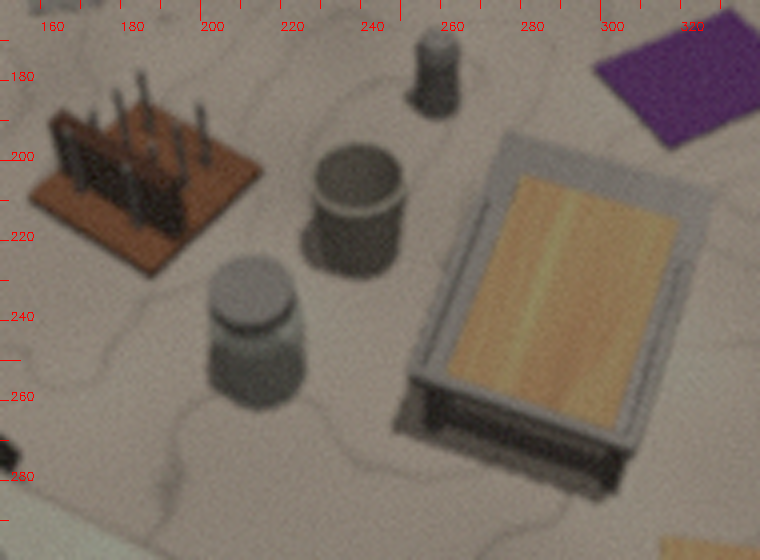

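The crop confirms it: the target is the wood board on the steel deck, with top-view corners near (180,134), (215,130), (218,171) and (182,175). The deck's open edge runs (177.5,186.5)–(228,179) and the rack is at about (312,163). Next come the measurements.

```bash
python3 - <<'E'
from h import *
np.set_printoptions(precision=4,suppress=True)
a=onz("top",177.5,186.5,.125);b=onz("top",227.75,179,.125)
print("edge",a,b,np.linalg.norm(a-b)); e=(a+b)/2
y=(a-b);y/=np.linalg.norm(y); yaw=np.arctan2(-y[0],y[1]);print("edge mid",e,"yaw",np.degrees(yaw))
xh=np.array([np.cos(yaw),np.sin(yaw),0]);t=np.radians(16)
sl=xh*np.cos(t)-np.array([0,0,np.sin(t)]);n=xh*np.sin(t)+np.array([0,0,np.cos(t)])
for nm in ["top","scene"]:
    im=cv2.imread(f"pics/{nm}0.png");hsv=cv2.cvtColor(im,cv2.COLOR_BGR2HSV)
    m=cv2.inRange(hsv,(8,80,60),(30,255,255))
    k,l,st,c=cv2.connectedComponentsWithStats(m)
    for i in range(1,k):
        if st[i,4]>200: print(nm,st[i],c[i])
    seed=(200,152) if nm=="top" else (290,235)
    i=l[seed[1],seed[0]];ct=max(cv2.findContours((l==i).astype(np.uint8),0,1)[0],key=cv2.contourArea)
    hull=cv2.convexHull(ct); ap=cv2.approxPolyDP(hull,6,True)[:,0]
    P=np.array([onplane(nm,u,v,e+n*.006,n) for u,v in ap]);print(ap.tolist())
    # local coords
    print(np.c_[(P-e)@sl,(P-e)@np.cross(n,sl)])
    ctp=np.array([onplane(nm,u,v,e+n*.006,n) for u,v in ct[:,0]])
    L=np.c_[(ctp-e)@sl,(ctp-e)@np.cross(n,sl)].astype(np.float32)
    print(nm,"rect",cv2.minAreaRect(L))
# edge by scene
a2,g=two(0,0,0,0)
for z in(.0,.012):
  print([onz("top",u,v,z) for u,v in[(289.5,179.5),(329.75,183.25),(293,141.5),(332.5,145)]])
E
```

```text
edge [0.5675 0.2287 0.125 ] [0.5837 0.0807 0.125 ] 0.14888529171303136
edge mid [0.5756 0.1547 0.125 ] yaw 6.250890074332791
top [140 114  31  34 682] [155.0718 130.61  ]
top [ 180  130   39   46 1532] [198.5137 152.4902]
top [ 289  141   44   43 1194] [310.495  163.5771]
top [370 144  35  36 665] [387.5519 161.6602]
top [ 97 172  29  24 283] [114.106  184.4276]
top [402 234  35  37 277] [419.5848 251.9819]
[[214, 130], [218, 170], [182, 175], [180, 134]]
[[ 0.1806 -0.051 ]
 [ 0.0321 -0.0494]
 [ 0.0333  0.0581]
 [ 0.1842  0.0561]]
top rect ((0.10748349875211716, 0.0032729022204875946), (0.11205136030912399, 0.1534854769706726), 88.99292755126953)
scene [  9  47  55  30 321] [42.891 63.595]
scene [114 163  25  26 515] [126.4466 175.4854]
scene [158 186  57  43 992] [186.6089 205.623 ]
scene [ 262  204   57   63 2257] [290.6925 234.8082]
scene [386 250  22  19 298] [396.896  259.2047]
scene [ 314  294   32   44 1192] [329.3691 315.4899]
[[281, 204], [318, 215], [302, 266], [262, 252]]
[[ 0.0367 -0.0451]
 [ 0.0384  0.0571]
 [ 0.1827  0.0561]
 [ 0.1797 -0.0491]]
scene rect ((0.10969114303588867, 0.004639960825443268), (0.10836724191904068, 0.14803597331047058), 89.24964141845703)
[array([ 0.6052, -0.1105,  0.    ]), array([ 0.5869, -0.2403,  0.    ]), array([ 0.7345, -0.1296,  0.    ]), array([ 0.7165, -0.2596,  0.    ])]
[array([ 0.6022, -0.1096,  0.012 ]), array([ 0.5841, -0.2382,  0.012 ]), array([ 0.7303, -0.1285,  0.012 ]), array([ 0.7125, -0.2573,  0.012 ])]
```

```bash
cat > geo.py <<'E'
from h import *
E=np.array([.5756,.1547,.125]); yaw=np.radians(6.3)
def frames(yaw):
    t=np.radians(16);xh=np.array([np.cos(yaw),np.sin(yaw),0]);zz=np.array([0,0,1.])
    return xh*np.cos(t)-zz*np.sin(t), np.array([-np.sin(yaw),np.cos(yaw),0]), xh*np.sin(t)+zz*np.cos(t)
def Rxy(x,y): return np.stack([x,y,np.cross(x,y)],1)
E
python3 - <<'E'
from geo import *
np.set_printoptions(precision=3,suppress=True)
sl,dy,n=frames(yaw)
down=np.array([0,0,-1.])
def t(nm,p,R):
    q=ctrl.ik(p,R); print(nm,np.round(p,3),q if q is None else np.round(q,1))
rx=np.array([np.cos(-.147),np.sin(-.147),0]);ry=np.array([-rx[1],rx[0],0])
rk=np.array([.66,-.184,0])
t("look rack",np.array([.58,-.15,.30]),Rxy(ry,down))
t("hover",E+sl*.11+n*.09,Rxy(dy,-n))
for s in(.12,.03): t("drag",E+sl*s+n*.006,Rxy(dy,-n))
for sg in(1,-1):
    for d in(-.12,-.01):
        for tilt in(0,10,20):
            a=np.radians(tilt);y=sl*np.cos(a)-n*np.sin(a);x=n*np.cos(a)+sl*np.sin(a)
            t(f"pinch {sg} {d} {tilt}",E+sl*d+n*.003,Rxy(sg*x,y))
    t("place",rk-.026*rx+np.array([0,0,.127]),Rxy(sg*rx,down))
    t("place up",rk-.026*rx+np.array([0,0,.31]),Rxy(sg*rx,down))
    t("side pinch",E-sl*.02+n*.003+dy*.04*sg,Rxy(n,-sg*dy))
    t("side pinch b",E-sl*.02+n*.003+dy*.04*sg,Rxy(-n,-sg*dy))
for p in [(265,219,.078),(257.5,164,.085),(258,124,.1)]: print(onz("top",*p))
E
```

```text
look rack [ 0.58 -0.15  0.3 ] [ -20.2   22.2   73.6   -0.    84.2 -101.8]
hover [0.705 0.169 0.181] [  8.5  47.8  45.2   0.6 103.  -87.8]
drag [0.692 0.168 0.098] [  8.5  50.2  52.9   0.6  92.9 -87.8]
drag [0.606 0.158 0.122] [  8.8  41.8  67.9   0.7  86.4 -87.7]
pinch 1 -0.12 0 [0.462 0.142 0.161] None
pinch 1 -0.12 10 [0.462 0.142 0.161] None
pinch 1 -0.12 20 [0.462 0.142 0.161] None
pinch 1 -0.01 0 [0.567 0.154 0.131] [  13.5   65.5  144.1  187.1  103.4 -176.3]
pinch 1 -0.01 10 [0.567 0.154 0.131] None
pinch 1 -0.01 20 [0.567 0.154 0.131] None
place [ 0.634 -0.18   0.127] [-21.   35.9  77.4  -0.   66.7 -12.6]
place up [ 0.634 -0.18   0.31 ] [-21.   27.4  63.6  -0.   89.1 -12.6]
side pinch [0.553 0.192 0.133] [ 42.   67.5  66.6 -63.5 114.8 124. ]
side pinch b [0.553 0.192 0.133] [ 42.   67.5  66.6 -63.5 114.8 -56. ]
pinch -1 -0.12 0 [0.462 0.142 0.161] None
pinch -1 -0.12 10 [0.462 0.142 0.161] None
pinch -1 -0.12 20 [0.462 0.142 0.161] [ 15.4  35.3 148.6 188.7  57.8   0.7]
pinch -1 -0.01 0 [0.567 0.154 0.131] [ 13.5  65.5 144.1 187.1 103.4   3.7]
pinch -1 -0.01 10 [0.567 0.154 0.131] [ 12.9  49.6 140.3 186.2  73.8   1.2]
pinch -1 -0.01 20 [0.567 0.154 0.131] [ 12.2  36.4 133.9 186.9  44.4  -1.4]
place [ 0.634 -0.18   0.127] [-21.   35.9  77.4  -0.   66.7 167.4]
place up [ 0.634 -0.18   0.31 ] [-21.   27.4  63.6   0.   89.1 167.4]
side pinch [0.562 0.113 0.133] [ -26.9   63.7   83.7   61.1  107.2 -135.8]
side pinch b [0.562 0.113 0.133] [-26.9  63.7  83.7  61.1 107.2  44.2]
[ 0.467 -0.024  0.078]
[ 0.637 -0.009  0.085]
[ 0.762 -0.016  0.1  ]
```

```bash
python3 - <<'E'
from geo import *
np.set_printoptions(precision=3,suppress=True)
sl,dy,n=frames(yaw)
down=np.array([0,0,-1.])
rx=np.array([np.cos(-.147),np.sin(-.147),0]);ry=np.array([-rx[1],rx[0],0])
rk=np.array([.66,-.184,0]);up=-down
def q(p,R):
    a=ctrl.ik(p,R);return None if a is None else np.round(a).astype(int).tolist()
p=.048
for sg in(1,-1):
  for ph in(15,30,45,60,75,90):
    f=np.radians(ph);y=sl*np.cos(f)-dy*np.sin(f);x=sg*n
    st=-.004-.016*np.sin(f)
    G=np.array([st,0.0])  # TCP in (s,y)
    tcp=E+sl*st+n*.003+dy*(.0+.019*np.sin(f)*-1+.0)
    # board mid in board coords rel TCP
    yo=(-.019*np.sin(f)); bs=st-(-p+.075); # tcp relative to board centre: (bs, yo)
    R=Rxy(x,y)
    print(sg,ph,"pre",q(tcp-y*.09,R),"pin",q(tcp,R),"lift",q(tcp+n*.12,R))
    yf=down*np.cos(f)-ry*np.sin(f)
    c=rk-.026*rx+up*(.012+.075)
    pl=c+down*bs+ry*yo
    Rf=Rxy(sg*rx,yf)
    print("    place",pl,q(pl,Rf),"up",q(pl+up*.17,Rf))
    # long edge down: board y up, board x -> ? tool y = -dy -> down ; n-> rx ; x = y×n = up×rx = ry
    yf=ry*np.cos(f)+down*np.sin(f);c=rk-.026*rx+up*(.012+.055);pl=c+ry*bs+up*yo
    print("    long ",pl,q(pl,Rxy(sg*rx,yf)),"up",q(pl+up*.14,Rxy(sg*rx,yf)))
for p in [(117,230,.03),(118,187,.04)]: print(onz("top",*p))
E
```

```text
1 15 pre [43, 60, 143, 229, 90, -166] pin [30, 58, 135, 218, 85, -176] lift [28, 36, 129, 221, 63, 166]
    place [ 0.634 -0.185  0.122] [-14, 37, 79, -17, 64, 2] up [-14, 28, 67, -15, 84, -4]
    long  [ 0.629 -0.215  0.062] [-48, 69, 57, 53, 110, -48] up [-48, 58, 58, 56, 116, -40]
1 30 pre None pin [39, 55, 124, 245, 75, 170] lift [37, 37, 120, 249, 66, 150]
    place [ 0.633 -0.19   0.126] [-7, 39, 80, -33, 66, 17] up [-7, 30, 69, -30, 83, 6]
    long  [ 0.629 -0.219  0.058] [-46, 61, 62, 44, 100, -48] up [-46, 52, 60, 46, 108, -40]
1 45 pre None pin None lift None
    place [ 0.632 -0.193  0.129] [-1, 44, 80, -47, 72, 30] up [-1, 33, 71, -45, 85, 16]
    long  [ 0.628 -0.222  0.054] [-43, 54, 67, 36, 89, -45] up [-43, 45, 63, 36, 99, -38]
1 60 pre None pin None lift None
    place [ 0.632 -0.196  0.132] [4, 50, 79, -59, 80, 39] up [4, 38, 73, -58, 89, 24]
    long  [ 0.628 -0.225  0.051] [-38, 49, 72, 26, 77, -40] up [-38, 40, 66, 26, 90, -33]
1 75 pre [49, 62, 79, -65, 104, 129] pin None lift None
    place [ 0.632 -0.198  0.133] [7, 57, 77, -69, 90, 47] up [7, 44, 75, -70, 95,
[... 1053 characters left out ...]
0 pre None pin None lift None
    place [ 0.632 -0.196  0.132] [4, 50, 79, -59, 80, -141] up [4, 38, 73, -58, 89, -156]
    long  [ 0.628 -0.225  0.051] [-38, 49, 72, 26, 77, 140] up [-38, 40, 66, 26, 90, 147]
-1 75 pre [49, 62, 79, -65, 104, -51] pin None lift None
    place [ 0.632 -0.198  0.133] [7, 57, 77, -69, 90, -133] up [7, 44, 75, -70, 95, -148]
    long  [ 0.627 -0.226  0.049] [-32, 44, 76, 15, 67, 149] up [-32, 36, 69, 14, 82, 153]
-1 90 pre [44, 68, 63, -63, 117, -58] pin [38, 66, 73, -65, 110, -53] lift None
    place [ 0.631 -0.199  0.134] None up None
    long  [ 0.627 -0.227  0.048] [-25, 42, 80, 0, 59, 163] up [-25, 33, 72, 0, 75, 163]
[0.46  0.435 0.03 ]
[0.595 0.433 0.04 ]
```

```bash
python3 - <<'E'
from geo import *
np.set_printoptions(precision=3,suppress=True)
sl,dy,n=frames(yaw)
up=np.array([0,0,1.]);down=-up
def q(p,R):
    a=ctrl.ik(p,R);return None if a is None else np.round(a).astype(int).tolist()
for sg in(1,-1):
  for ph in(-20,-10,0,10,20,30,40,50,60,75,90):
    f=np.radians(ph);y=sl*np.cos(f)+dy*np.sin(f);x=sg*n
    st=-.004-.016*abs(np.sin(f))
    tcp=E+sl*st+n*.003+dy*(.019*np.sin(f))
    R=Rxy(x,y)
    print(sg,ph,"pre",q(tcp-y*.07,R),"lat",q(tcp+dy*.11,R),"pin",q(tcp,R),"lift",q(tcp+n*.03,R),"hi",q(tcp+up*.2,R))
E
```

```text
1 -20 pre [44, 56, 136, 236, 82, -175] lat [48, 53, 120, 244, 72, 168] pin None lift [33, 51, 131, 227, 76, 176] hi [34, 22, 126, 241, 56, 146]
1 -10 pre [33, 65, 147, 217, 101, -163] lat None pin [25, 60, 138, 208, 91, -174] lift None hi [25, 20, 131, 218, 50, 159]
1 0 pre None lat [35, 57, 134, 207, 84, -175] pin None lift None hi [13, 18, 135, 189, 48, 176]
1 10 pre None lat [24, 61, 139, 187, 94, -175] pin [0, 67, 145, 163, 106, 174] lift [0, 59, 144, 164, 97, 176] hi [0, 18, 136, 159, 50, -168]
1 20 pre None lat None pin [-12, 66, 143, 142, 97, 168] lift [-11, 58, 142, 143, 91, 173] hi [-12, 19, 135, 133, 56, -155]
1 30 pre [-34, 66, 145, 113, 88, 159] lat [1, 63, 139, 145, 94, 176] pin [-20, 62, 137, 125, 87, 172] lift None hi [-20, 22, 131, 113, 63, -146]
1 40 pre None lat None pin None lift [-24, 53, 129, 109, 79, -172] hi [-25, 25, 126, 99, 71, -140]
1 50 pre [-38, 56, 124, 85, 80, -167] lat [-12, 59, 127, 111, 82, -173] pin [-27, 57, 122, 95, 80, -167] lift [-27, 53, 122, 95, 79, -162] hi [-27, 28, 119, 89, 79, -135]
1 60 pre [-36, 56, 114, 75, 85, -156] lat [-14, 58, 119, 
[... 1456 characters left out ...]
t [-24, 53, 129, 109, 79, 8] hi [-25, 25, 126, 99, 71, 40]
-1 50 pre [-38, 56, 124, 85, 80, 13] lat [-12, 59, 127, 111, 82, 7] pin [-27, 57, 122, 95, 80, 13] lift [-27, 53, 122, 95, 79, 18] hi [-27, 28, 119, 89, 79, 45]
-1 60 pre [-36, 56, 114, 75, 85, 24] lat [-14, 58, 119, 98, 82, 17] pin [-28, 57, 114, 84, 83, 23] lift [-27, 54, 113, 84, 83, 27] hi [-28, 32, 112, 82, 86, 50]
-1 75 pre [-33, 59, 98, 66, 95, 36] lat [-15, 59, 106, 83, 88, 30] pin [-26, 59, 101, 72, 92, 34] lift [-25, 56, 100, 73, 93, 38] hi [-26, 38, 101, 74, 98, 55]
-1 90 pre [-28, 64, 83, 61, 108, 45] lat [-13, 63, 93, 73, 98, 40] pin [-22, 63, 88, 65, 104, 42] lift [-22, 61, 87, 66, 105, 45] hi [-22, 44, 89, 70, 110, 59]
```

```bash
cat >> geo.py <<'E'
def wray(pos,R,u,v):
    c=ctrl.camera_params("wrist");T=c["T_tool_cam"]
    a=(u-c["cx"])/c["fx"];b=(v-c["cy"])/c["fy"];r=np.hypot(a,b)
    k=np.sin(r)/r if r>1e-9 else 1
    d=np.array([a*k,-b*k,-np.cos(r)])
    return pos+R@T[:3,3],R@T[:3,:3]@d
def wz(pos,R,u,v,z):
    o,d=wray(pos,R,u,v);return o+d*(z-o[2])/d[2]
def wpl(pos,R,u,v,p0,n):
    o,d=wray(pos,R,u,v);return o+d*(np.dot(p0-o,n)/np.dot(d,n))
def wproj(pos,R,p):
    c=ctrl.camera_params("wrist");T=c["T_tool_cam"]
    q=T[:3,:3].T@(R.T@(np.asarray(p)-pos)-T[:3,3]);h=np.hypot(q[0],q[1]);th=np.arctan2(h,-q[2])
    return c["cx"]+c["fx"]*th*q[0]/h, c["cy"]-c["fy"]*th*q[1]/h
def wshot(name):
    p=ctrl.current_tool_pos();R=ctrl.current_eef_rot();im=ctrl.read_camera("wrist")
    cv2.imwrite(f"pics/{name}.png",im);np.savez(f"pics/{name}.npz",p=p,R=R);return p,R,im
E
python3 - <<'E'
from geo import *
np.set_printoptions(precision=3,suppress=True)
up=np.array([0,0,1.]);down=-up
rx=np.array([np.cos(-.147),np.sin(-.147),0]);ry=np.array([-rx[1],rx[0],0]);rk=np.array([.66,-.184,0])
for sg in(1,-1):
  for ph in(0,15,30,40):
    f=np.radians(ph);yf=down*np.cos(f)+ry*np.sin(f)
    pl=rk-.026*rx+up*(.012+.15-.048+.012)
    print(sg,ph,ctrl.ik(pl,Rxy(sg*rx,yf)),ctrl.ik(pl+up*.17,Rxy(sg*rx,yf)))
ctrl.goto(np.array([.60,-.15,.25]),Rxy(ry,down))
print(ctrl.current_t()); print(wshot("rack1")[:2])
E
```

```text
1 0 [-21.045  35.988  77.406  -0.     66.606 -12.623] [-21.045  27.792  64.911  -0.     87.297 -12.623]
1 15 [-28.588  38.053  75.167  14.749  72.613 -25.315] [-28.588  29.831  63.142  14.072  92.235 -20.256]
1 30 [-35.089  42.235  72.334  26.895  81.025 -34.634] [-35.089  33.54   61.716  26.842  98.286 -25.939]
1 40 [-38.653  45.958  70.208  33.779  87.287 -39.074] [-38.653  36.744  61.007  34.679 102.554 -28.708]
-1 0 [-21.045  35.988  77.406  -0.     66.606 167.377] [-21.045  27.792  64.911   0.     87.297 167.377]
-1 15 [-28.588  38.053  75.167  14.749  72.613 154.685] [-28.588  29.831  63.142  14.072  92.235 159.744]
-1 30 [-35.089  42.235  72.334  26.895  81.025 145.366] [-35.089  33.54   61.716  26.842  98.286 154.061]
-1 40 [-38.653  45.958  70.208  33.779  87.287 140.926] [-38.653  36.744  61.007  34.679 102.554 151.292]
3.1083
(array([ 0.6  , -0.149,  0.25 ]), array([[ 0.146,  0.   , -0.989],
       [ 0.989,  0.   ,  0.146],
       [ 0.   , -1.   ,  0.   ]]))
```

View pics/rack1.png

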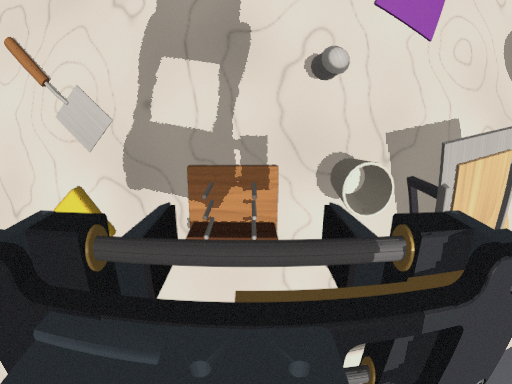

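```bash
python3 - <<'E'
from geo import *
im=cv2.imread("pics/rack1.png");crop(im,180,155,290,245,7,"pics/rack1c.png")
E
```

```text
(no output)
```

View pics/rack1c.png

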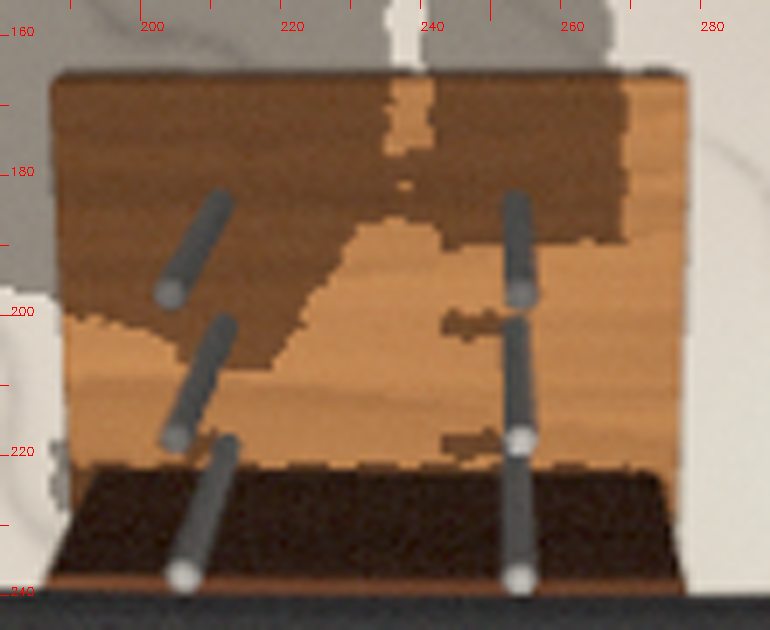

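The wrist crop shows the rack with three visible rod rows. The rod tops are at about (204,197)/(254,197), (205,217)/(254,218) and (206,237)/(254,238), and the near slot is between the first two rows.

```bash
python3 - <<'E'
from geo import *
np.set_printoptions(precision=4,suppress=True)
d=np.load("pics/rack1.npz");p,R=d["p"],d["R"]
px=np.array([(170,295),(521,293),(177,437),(520,438),(185,575),(519,578)])/7+[180,155]
loc=np.array([(-39,-30),(-39,30),(-13,-30),(-13,30),(13,-30),(13,30)])/1000
W=np.array([wz(p,R,u,v,.083)[:2] for u,v in px]);print(W)
# rigid fit
a=loc-loc.mean(0);b=W-W.mean(0);U,S,V=np.linalg.svd(a.T@b);Q=(U@V).T
t=W.mean(0)-Q@loc.mean(0);print("rack",t,"yaw",np.degrees(np.arctan2(Q[1,0],Q[0,0])),"res",W-(loc@Q.T+t),"scale",S.sum()/(a**2).sum())
c=[wz(p,R,180+x/7,155+y/7,.012) for x,y in[(52,78),(687,78)]];print(c,np.linalg.norm(c[0]-c[1]), [Q.T@(k[:2]-t) for k in c])
print("shaker top",wz(p,R,336,60,.078))
E
```

```text
[[ 0.6171 -0.2068]
 [ 0.6254 -0.1477]
 [ 0.6424 -0.2104]
 [ 0.651  -0.1515]
 [ 0.6683 -0.214 ]
 [ 0.677  -0.1554]]
rack [ 0.6597 -0.1828] yaw -8.237371516781739 res [[ 0.0002  0.0001]
 [-0.0001 -0.0001]
 [-0.0001  0.0002]
 [-0.0001 -0.0002]
 [-0.      0.0004]
 [ 0.0001 -0.0004]] scale 0.994622351281539
[array([ 0.5866, -0.2367,  0.012 ]), array([ 0.6056, -0.1101,  0.012 ])] 0.12806473517547307 [array([-0.0646, -0.0638]), array([-0.064 ,  0.0643])]
shaker top [ 0.4765 -0.0291  0.078 ]
```

Rack is at (0.660, −0.183) with yaw −8.24°, a fit residual of 0.4 mm or less, and agrees with the top camera. Next is the drainer hover.

```bash
python3 - <<'E'
from geo import *
sl,dy,n=frames(yaw)
ctrl.goto(E+sl*.108+dy*.003+n*.10,Rxy(dy,-n))
print(wshot("dr1")[:2],ctrl.current_t())
im=cv2.imread("pics/dr1.png");crop(im,130,70,390,265,3,"pics/dr1c.png")
E
```

```text
(array([0.70615517, 0.17057598, 0.19198307]), array([[-1.08064018e-01, -2.73052087e-01, -9.55910417e-01],
       [ 9.94143896e-01, -2.99593417e-02, -1.03828478e-01],
       [-2.87864385e-04, -9.61532629e-01,  2.74690592e-01]])) 4.5167
```

View pics/dr1c.png

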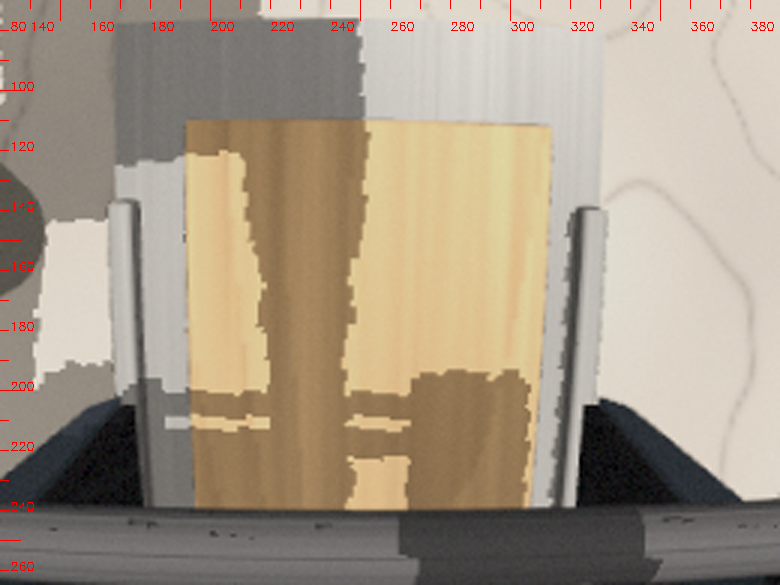

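```bash
python3 - <<'E'
from geo import *
np.set_printoptions(precision=4,suppress=True)
d=np.load("pics/dr1.npz");p,R=d["p"],d["R"];f=lambda x,y:(130+x/3,70+y/3)
a,b=[wz(p,R,*f(*c),.125) for c in[(603,21),(115,20)]]
y=a-b;print(a,b,np.linalg.norm(y));yw=np.degrees(np.arctan2(-y[0],y[1]));e=(a+b)/2;print("edge",e,"yaw",yw)
sl,dy,n=frames(np.radians(yw))
for c in[(187,120),(551,126),(193,400),(534,400),(196,508)]:
    q=wpl(p,R,*f(*c),e+n*.006,n)-e;print(c,q@sl,q@dy)
E
```

```text
[0.5667 0.2308 0.125 ] [0.5827 0.0811 0.125 ] 0.1505248482768876
edge [0.5747 0.1559 0.125 ] yaw 6.120209905112971
(187, 120) 0.03259549361548991 -0.051363372370853796
(551, 126) 0.03396950439487266 0.05764276519208288
(193, 400) 0.11958991120511521 -0.052163477257008754
(534, 400) 0.11940085125261744 0.0555327601431044
(196, 508) 0.1567334032579691 -0.05325517075104435
```

Edge is at (0.5747, 0.1559, 0.125) with yaw 6.1°, and the width measures 150.5 mm against the stated 150. The board end is 33 mm down the slope, as described. Now I'll press and drag.

```bash
sed -i 's/^E=.*/E=np.array([.5747,.1559,.125]); yaw=np.radians(6.12)\nRK=np.array([.6597,-.1828,0]); ryaw=np.radians(-8.24)/' geo.py
python3 - <<'E'
from geo import *
np.set_printoptions(precision=4,suppress=True)
sl,dy,n=frames(yaw);R=Rxy(dy,-n)
def loc():
    q=ctrl.current_tool_pos()-E;return np.array([q@sl,q@dy,q@n])
def F():
    f=ctrl.current_contact_force();return np.array([f@sl,f@dy,f@n])
ctrl.command_gripper(0.0);t=lambda s,h:E+sl*s+dy*.003+n*h
ctrl.move_l(t(.115,.025),vel=.15,ori=R)
print(loc(),F())
print(ctrl.move_l(t(.115,-.002),vel=.03,contact_N=8)); print(loc(),F(),ctrl.current_t())
E
```

```text
[0.1153 0.003  0.026 ] [-0.2127  0.0105  0.2788]
True
[0.115  0.003  0.0072] [-3.006   0.4001  8.5097] 7.1583
```

```bash
cat >> geo.py <<'E'
np.set_printoptions(precision=4,suppress=True)
SL,DY,N=frames(yaw)
def loc():
    q=ctrl.current_tool_pos()-E;return np.array([q@SL,q@DY,q@N])
def F():
    f=ctrl.current_contact_force();return np.array([f@SL,f@DY,f@N])
def at(s,h,y=.003): return E+SL*s+DY*y+N*h
E
python3 - <<'E'
from geo import *
print(F()); h=loc()[2]
ctrl.move_l(at(.115,h-.0005),vel=.03);print(loc(),F())
ctrl.move_l(at(.105,h-.0005),vel=.05);print(loc(),F(),ctrl.current_t())
wshot("dr2");im=cv2.imread("pics/dr2.png");crop(im,130,40,390,235,3,"pics/dr2c.png")
E
```

```text
[-3.006   0.4001  8.5097]
[0.1151 0.003  0.0072] [-2.4734 -0.1661  7.6143]
[0.1048 0.0031 0.0072] [-4.4376  1.0314  9.708 ] 7.7583
```

View pics/dr2c.png

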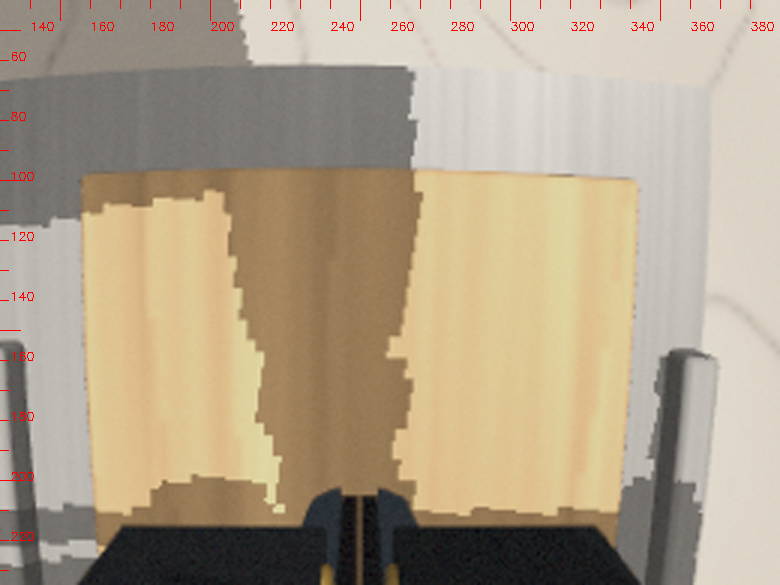

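```bash
python3 - <<'E'
from geo import *
d=np.load("pics/dr2.npz");p,R=d["p"],d["R"]
for c in[(82,177),(370,169),(637,181),(370,66)]:
    q=wpl(p,R,130+c[0]/3,40+c[1]/3,E+N*(.006 if c[1]>80 else 0),N)-E;print(c,q@SL,q@DY)
E
```

```text
(82, 177) 0.023417332865634584 -0.05209395215520833
(370, 169) 0.02354319242434963 0.004681995951230921
(637, 181) 0.02411385916559004 0.057525144079946675
(370, 66) 0.002096268758460533 0.004752213123070312
```

The board moved about 9.5 mm with the tool, so there is no slip. Continuing.

```bash
python3 - <<'E'
from geo import *
h=.0067
for s in(.087,.069,.051,.033):
    ctrl.move_l(at(s,h),vel=.06);f=F();print(loc(),f,ctrl.current_t())
    if f[2]<8:h-=.0005
    if f[2]>15:h+=.0005
wshot("dr3");im=cv2.imread("pics/dr3.png");crop(im,130,40,390,235,3,"pics/dr3c.png")
E
```

```text
[0.0867 0.003  0.0072] [-6.2719  0.2607 12.8745] 8.2583
[0.0688 0.003  0.0072] [-5.7976 -0.2821 11.7827] 8.7083
[0.0509 0.0031 0.0072] [-5.8728 -1.1542 12.9813] 9.1583
[0.033  0.003  0.0072] [-4.7982 -0.0668 12.696 ] 9.6083
```

View pics/dr3c.png

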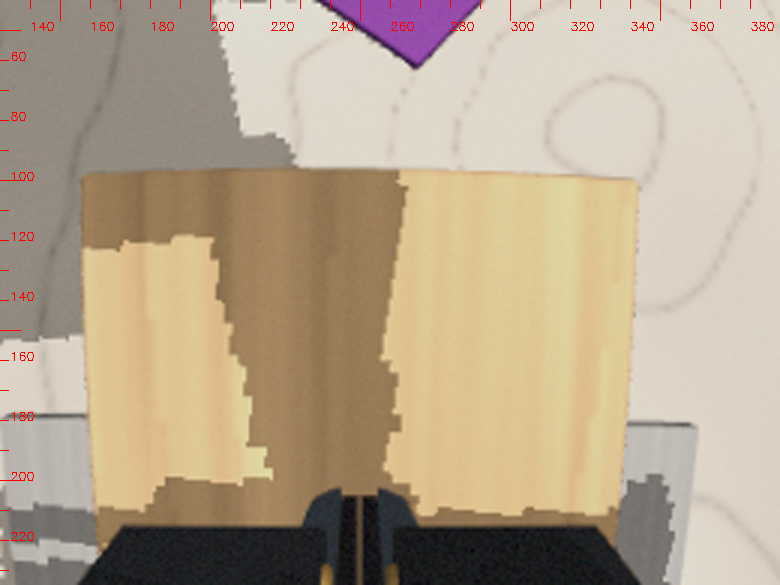

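The wrist view is unchanged relative to the gripper, so the board has moved 82 mm and its end is about 49 mm past the edge. Next I'll lift off, reorient, and pinch from the front-right at 35°, which keeps clear of the shaker.

```bash
cat >> geo.py <<'E'
UP=np.array([0,0,1.])
PH=np.radians(35);TY=SL*np.cos(PH)+DY*np.sin(PH);RP=Rxy(-N,TY)
PIN=E+SL*-.017+DY*.0136+N*.004
E
python3 - <<'E'
from geo import *
ctrl.move_l(at(.033,.10),vel=.15);print(loc(),F(),ctrl.current_t())
pre=PIN-TY*.075
A=np.array([.48,.08,.38]);R0=Rxy(DY,-UP)
for nm,p,R in[("A",A,R0),("preup",pre+UP*.13,RP),("pre",pre,RP),("pin",PIN,RP),("lift",PIN+N*.05,RP)]: print(nm,p,ctrl.ik(p,R))
im=ctrl.read_camera("top");cv2.imwrite("pics/top2.png",im);crop(im,140,100,300,230,5,"pics/top2c.png")
p,R,im=wshot("dr4");cv2.imwrite
E
```

```text
[0.0328 0.003  0.0987] [-0.228   0.0101 -0.5241] 10.4333
A [0.48 0.08 0.38] [  2.4272   9.3568  79.8842  -0.      90.759  -93.6928]
preup [0.504  0.1187 0.2805] [-36.7733  32.8151 138.2239  98.8596  75.3994  18.4297]
pre [0.504  0.1187 0.1505] [-36.7733  62.0158 141.2562 105.2412  82.3143 -13.6959]
pin [0.5581 0.1678 0.1335] [-22.797   60.1011 134.8606 117.3292  83.5813  -4.2775]
lift [0.5718 0.1693 0.1816] [-21.5924  50.3485 133.2644 116.9184  78.5671   6.0334]
```

View pics/dr4.png

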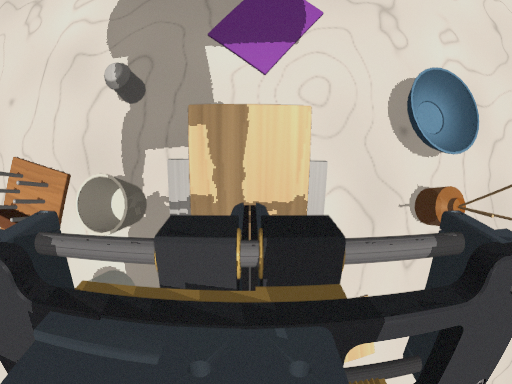

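The wrist view shows the board end at row 103 and the deck edge at row 159, resting steadily. Now I'll measure the overhang and move to the pre-pinch pose.

```bash
python3 - <<'E'
from geo import *
d=np.load("pics/dr4.npz");p,R=d["p"],d["R"]
for c in[(189,104.5),(250,103.5),(311,105)]:
    q=wpl(p,R,*c,E+N*.006,N)-E;print(c,q@SL,q@DY)
q=wpl(p,R,178,159,E,N)-E;print("edge",q@SL)
A=np.array([.48,.08,.38]);R0=Rxy(DY,-UP);pre=PIN-TY*.075
ctrl.goto(A,R0);print(ctrl.current_t())
try: ctrl.move_l(pre+UP*.13,vel=.1,ori=RP)
except ctrl.MotionError as e: print("ERR",e)
print(ctrl.current_q(),ctrl.current_t())
E
```

```text
(189, 104.5) -0.04895897386462882 -0.05137631926045378
(250, 103.5) -0.04883625454651352 0.002901294784031281
(311, 105) -0.048608777375948854 0.05723805035357048
edge 0.0010829313155249981
11.5083
ERR the arm cannot follow that straight line within its joint ranges
[  2.4413   9.4708  79.8565   0.0053  90.7512 -93.6787] 11.5083
```

Overhang is about 49 mm. The straight line isn't feasible there, so I'll use a joint move in checked thirds.

```bash
python3 - <<'E'
from geo import *
pre=PIN-TY*.075
q0=np.array(ctrl.current_q());q1=np.array(ctrl.ik(pre+UP*.13,RP));print(q1)
for k in(.33,.66):
    ctrl.movej(q0+(q1-q0)*k);print(ctrl.current_tool_pos(),ctrl.current_eef_rot()[:,1],F(),ctrl.current_t())
    if ctrl.current_tool_pos()[2]<.2: break
E
```

```text
[-36.7733  32.8151 138.2239  98.8596  75.3994  18.4297]
[0.4016 0.1786 0.273 ] [-0.2024  0.5823 -0.7874] [-0.3759 -0.6214  1.2231] 12.1917
[0.4288 0.2235 0.2863] [ 0.1394  0.9144 -0.3801] [-0.5925 -0.0579 -0.0864] 12.875
```

```bash
python3 - <<'E'
from geo import *
pre=PIN-TY*.075
ctrl.movej(ctrl.ik(pre+UP*.13,RP));print(ctrl.current_tool_pos(),F(),ctrl.current_t())
ctrl.command_gripper(.4);print(ctrl.current_t())
ctrl.move_l(pre+UP*.05,vel=.12,ori=RP);print(ctrl.current_tool_pos()-pre,F(),ctrl.current_t())
cv2.imwrite("pics/sc5.png",ctrl.read_camera("scene"));wshot("w5")
crop(cv2.imread("pics/sc5.png"),200,120,360,280,5,"pics/sc5c.png")
crop(cv2.resize(cv2.imread("pics/w5.png"),None,fx=1,fy=1),0,0,512,384,1,"pics/w5c.png")
E
```

```text
[0.5042 0.1197 0.281 ] [0.032  0.1524 0.2121] 13.575
14.2833
[-0.0001  0.0001  0.0504] [ 0.8278  0.7017 -0.2056] 15.1
```

View pics/sc5c.png

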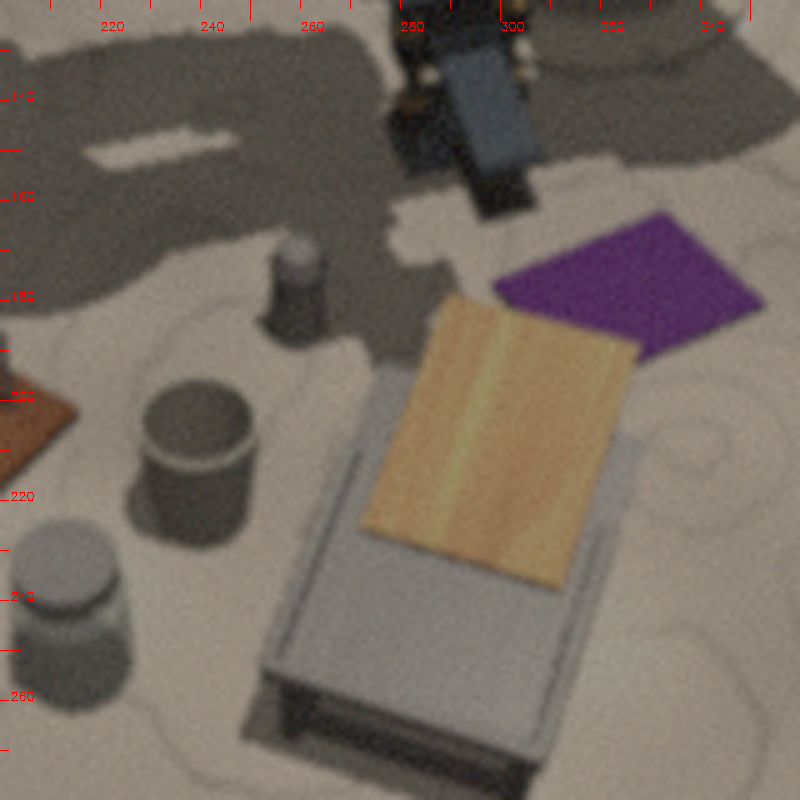

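View pics/w5c.png

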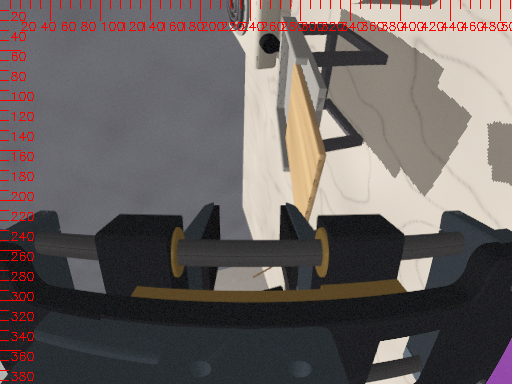

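The scene view shows the board overhanging, with the gripper in front of it and well clear of the shaker (260,175). I'll descend to the pinch plane and check alignment.

```bash
python3 - <<'E'
from geo import *
pre=PIN-TY*.075
ctrl.move_l(pre,vel=.1,ori=RP);print(ctrl.current_tool_pos()-pre,F(),ctrl.current_t())
p,R,im=wshot("w6");crop(im,130,20,400,300,2,"pics/w6c.png")
b=lambda s,y,h:E+SL*s+DY*y+N*h
for s,y,h in[(-.049,-.052,0),(-.049,-.052,.006),(-.049,.057,0),(-.049,.057,.006)]: print(wproj(p,R,b(s,y,h)))
E
```

```text
[-0.0001  0.0001  0.0005] [ 1.4641 -0.1499  0.0668] 15.85
(np.float64(257.874517381505), np.float64(168.8109054603046))
(np.float64(248.28876383026832), np.float64(168.81716457914473))
(np.float64(255.2515185382105), np.float64(253.24519429131956))
(np.float64(248.70237040402495), np.float64(253.26162523400708))
```

View pics/w6c.png

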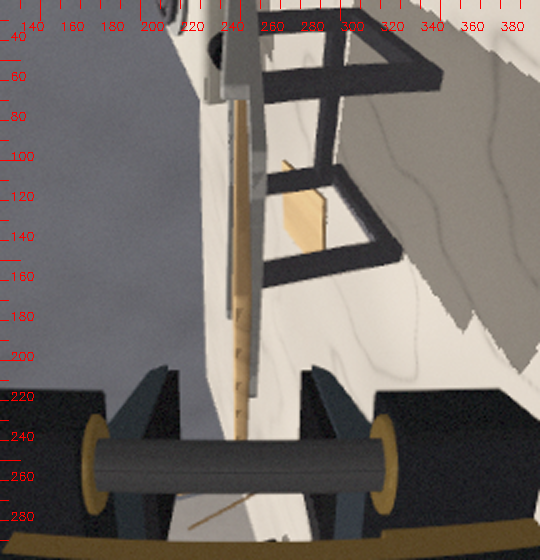

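The board end is at cols 246–255, midway between the fingers and about 1 mm up from nominal, which matches the touch height. Advance and pinch.

```bash
python3 - <<'E'
from geo import *
print(ctrl.move_l(PIN,vel=.08,ori=RP,contact_N=6),ctrl.current_tool_pos()-PIN,F(),ctrl.current_t())
p,R,im=wshot("w7");crop(im,130,20,400,300,2,"pics/w7c.png")
E
```

```text
False [-0.0001 -0.0003  0.0001] [-0.4621  0.498  -0.8172] 16.9917
```

View pics/w7c.png

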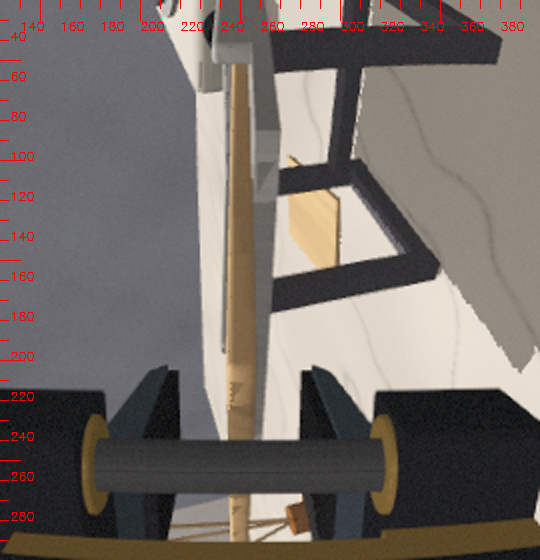

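```bash
python3 - <<'E'
from geo import *
ctrl.command_gripper(0.0);print(ctrl.current_grip_width()*91,F(),ctrl.current_wrist_torque(),ctrl.current_t())
ctrl.move_l(PIN+N*.03,vel=.06,ori=RP);print(ctrl.current_tool_pos()-PIN,F(),ctrl.current_wrist_torque(),ctrl.current_grip_width()*91,ctrl.current_t())
p,R,im=wshot("w8");crop(im,130,20,400,300,2,"pics/w8c.png")
E
```

```text
5.966994971314317 [ 0.2349 -0.5142  1.5523] [-0.1727  0.4104 -0.1327] 17.6167
[0.0082 0.0009 0.0288] [ 0.426  -0.1531 -0.7996] [-0.4522  0.708   0.0207] 5.918915534600826 18.2667
```

View pics/w8c.png

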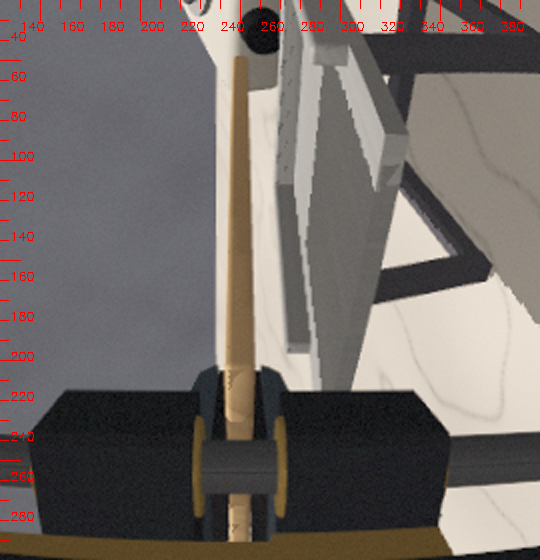

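Pinched (5.9 mm wide) and lifted parallel, clear of the rails. Now raise and swing upright over the rack.

```bash
cat >> geo.py <<'E'
RX=np.array([np.cos(ryaw),np.sin(ryaw),0]);RY=np.array([-RX[1],RX[0],0])
RF=Rxy(-RX,-UP*np.cos(PH)+RY*np.sin(PH))
PLACE=RK-.026*RX+UP*.130+RY*.0108
E
python3 - <<'E'
from geo import *
H=PIN+N*.03+UP*.18
ctrl.move_l(H,vel=.15,ori=RP);print(ctrl.current_tool_pos(),ctrl.current_q(),ctrl.current_grip_width()*91,ctrl.current_t())
print("place",PLACE,ctrl.ik(PLACE,RF),ctrl.ik(PLACE+UP*.2,RF))
for tgt in (PLACE+UP*.2, PLACE+UP*.24, np.array([.6,-.1,.36])):
    try: ctrl.move_l(tgt,vel=.1,ori=RF);print("ok",tgt);break
    except ctrl.MotionError as e: print("ERR",e)
print(ctrl.current_tool_pos(),ctrl.current_q(),ctrl.current_grip_width()*91,ctrl.current_t())
E
```

```text
[0.5662 0.1687 0.3418] [-22.0659  21.375  127.9539 105.8029  65.7661  39.6475] 5.96181889568748 19.6667
place [ 0.6355 -0.1684  0.13  ] [-36.1034  43.4323  71.9133  30.6694  83.7772 143.485 ] [-36.1034  33.4286  59.2581  31.3972 103.2604 155.1325]
ok [ 0.6355 -0.1684  0.33  ]
[ 0.6354 -0.1682  0.3301] [-36.0994  33.4115  59.2789  31.4013 103.2536 155.1259] 5.6483123044288055 23.2583
```

```bash
python3 - <<'E'
from geo import *
p,R,im=wshot("w9")
s=ctrl.read_camera("scene");cv2.imwrite("pics/sc9.png",s);crop(s,120,60,320,240,4,"pics/sc9c.png")
E
```

```text
(no output)
```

View pics/w9.png

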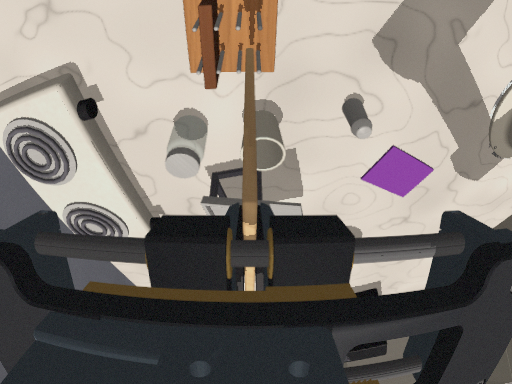

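View pics/sc9c.png

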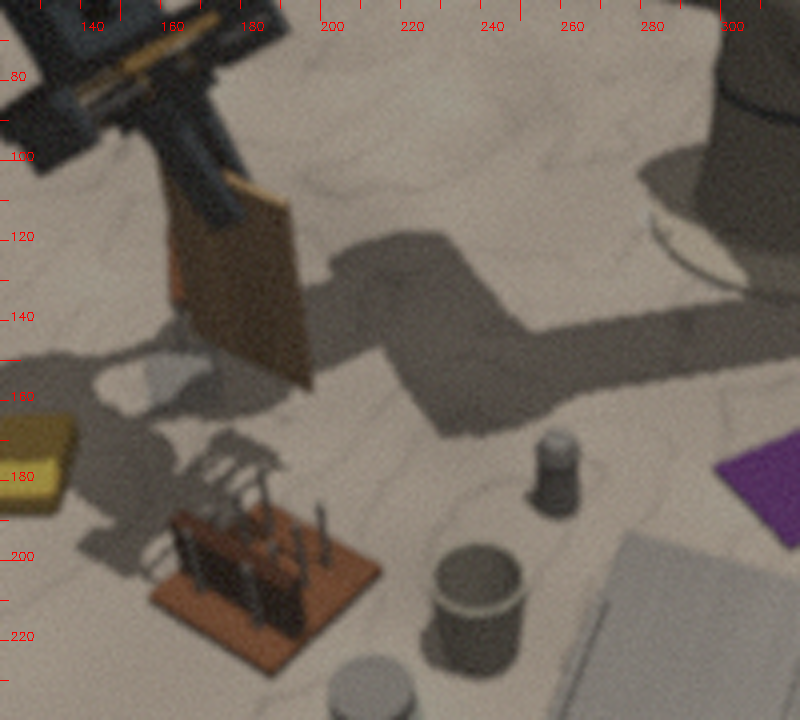

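```bash
python3 - <<'E'
from geo import *
d=np.load("pics/w9.npz");p,R=d["p"],d["R"]
# tool->board in grip frame: TCP rel board centre (-.043,.0108)
x=np.array([0,np.cos(PH),-np.sin(PH)]) 
ty=R[:,1];tz=R[:,2]
# RP: TY=SL c+DY s ; tz = -N x TY = -(c*DY) + s*SL
bx=ty*np.cos(PH)+tz*np.sin(PH);by=ty*np.sin(PH)-tz*np.cos(PH)
print(bx,by); c=p+bx*.043-by*.0108; print("centre",c)
for i in(-1,1):
  for j in(-1,1):
    q=c+bx*.075*i+by*.055*j;print(i,j,q,"scene",proj("scene",q),"wrist",wproj(p,R,q))
E
```

```text
[ 0.0001  0.     -1.    ] [0.1432 0.9897 0.    ]
centre [ 0.6339 -0.1789  0.2871]
-1 -1 [ 0.626  -0.2334  0.3621] scene (np.float64(157.63274412919478), np.float64(94.24029172678563)) wrist (np.float64(247.64599388321432), np.float64(203.84842065893162))
-1 1 [ 0.6418 -0.1245  0.3621] scene (np.float64(190.64461893700678), np.float64(108.72874396678465)) wrist (np.float64(248.33659821255765), np.float64(301.3630300761355))
1 -1 [ 0.626  -0.2334  0.2121] scene (np.float64(168.01230610625325), np.float64(141.91103136736368)) wrist (np.float64(248.2831905392274), np.float64(49.12997103394156))
1 1 [ 0.6418 -0.1245  0.2121] scene (np.float64(197.69889812860802), np.float64(156.92188099576254)) wrist (np.float64(248.47414220431332), np.float64(153.4728846991454))
```

The held board matches its predicted corners within about 1 px: scene (198,157) vs (197.7,156.9), wrist (249.5,50) vs (248.3,49.1). Lower to just above the rods and check once more.

```bash
python3 - <<'E'
from geo import *
ctrl.move_l(PLACE+UP*.080,vel=.12,ori=RF);print(ctrl.current_tool_pos()-PLACE,ctrl.current_t())
p,R,im=wshot("w10");crop(im,150,0,350,200,3,"pics/w10c.png")
for y in(-.03,.03):
  for x in(-.039,-.013): print(x,y,wproj(p,R,RK+RX*x+RY*y+UP*.083))
E
```

```text
[ 0.0004 -0.0002  0.0808] 24.5083
-0.039 -0.03 (np.float64(264.4777582260854), np.float64(72.05004970428796))
-0.013 -0.03 (np.float64(233.57418684434788), np.float64(72.04282374625417))
-0.039 0.03 (np.float64(262.530688639978), np.float64(127.73946349468808))
-0.013 0.03 (np.float64(235.5412036268979), np.float64(127.72974907597552))
```

View pics/w10c.png

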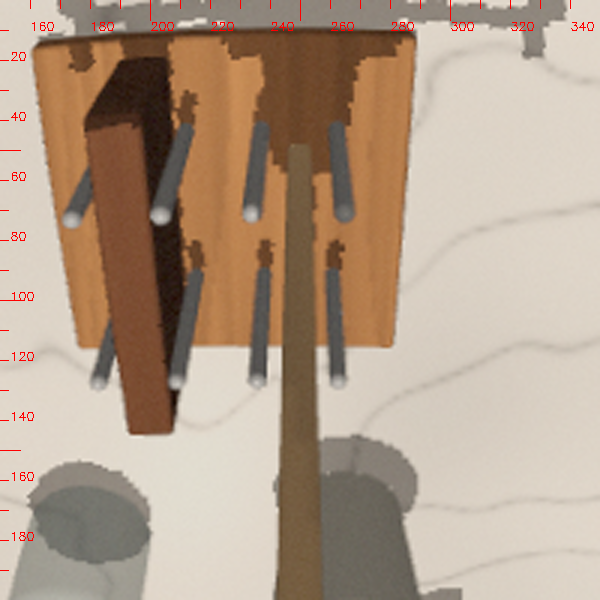

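The board edge at col 249.7 lies midway between the rod tops at 233.7 and 265, so it is centred on the near slot. Descend to contact.

```bash
python3 - <<'E'
from geo import *
ctrl.move_l(PLACE+UP*.012,vel=.06,ori=RF);print(ctrl.current_tool_pos()-PLACE,F(),ctrl.current_contact_force(),ctrl.current_t())
print(ctrl.move_l(PLACE-UP*.006,vel=.02,contact_N=4),ctrl.current_tool_pos()-PLACE,ctrl.current_contact_force(),ctrl.current_grip_width()*91,ctrl.current_t())
p,R,im=wshot("w11");crop(im,150,0,350,200,3,"pics/w11c.png")
s=ctrl.read_camera("scene");cv2.imwrite("pics/sc11.png",s);crop(s,120,100,280,240,5,"pics/sc11c.png")
E
```

```text
[ 0.0002 -0.0001  0.0124] [-0.2919  0.1408 -1.2994] [-0.6501  0.0719 -1.1686] 25.8417
True [-0.     -0.0001  0.0018] [ 0.0748 -1.6802  4.876 ] 5.690506314009572 26.4167
```

View pics/w11c.png

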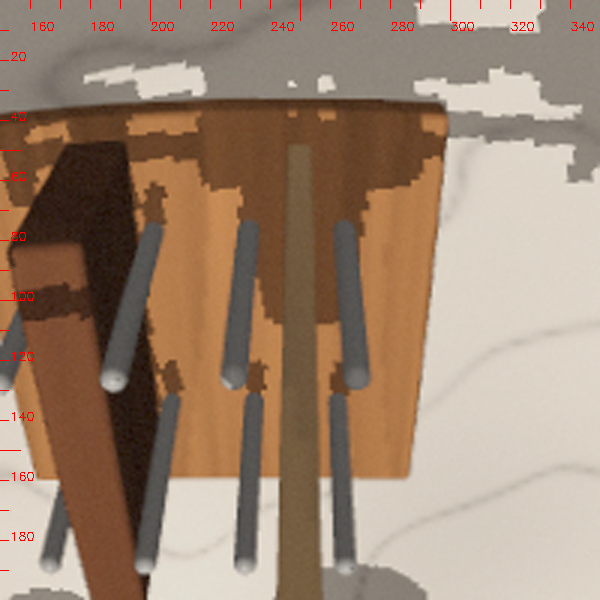

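View pics/sc11c.png

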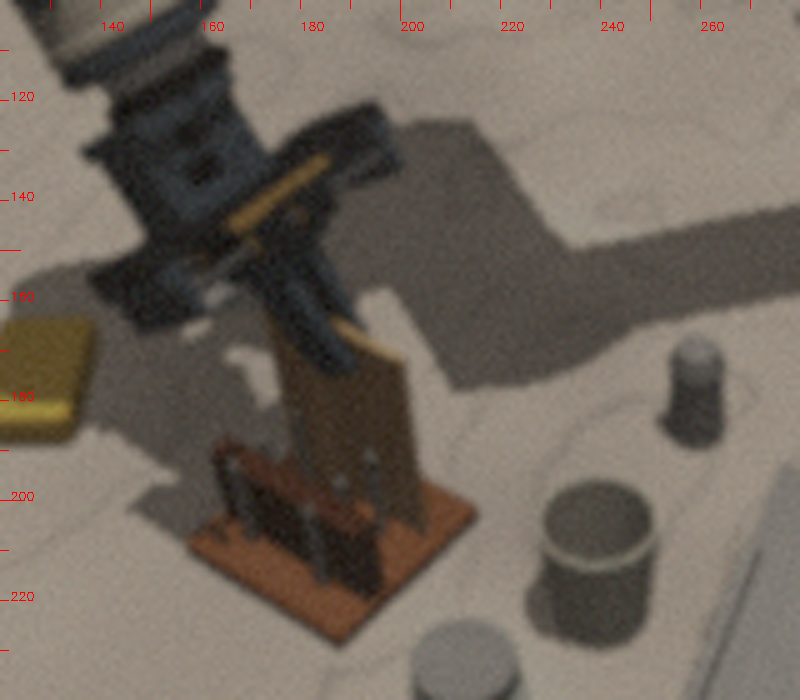

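Floor contact came at +1.8 mm from nominal with 4.9 N, and the board stands in the near slot. Press lightly, release, and back out along the tool axis.

```bash
python3 - <<'E'
from geo import *
p=ctrl.current_tool_pos()
ctrl.move_l(p-UP*.001,vel=.02,contact_N=4);print(ctrl.current_contact_force())
ctrl.command_gripper(.3);print(ctrl.current_grip_width()*91,ctrl.current_contact_force(),ctrl.current_t())
p,R,im=wshot("w12");crop(im,150,0,350,300,2,"pics/w12c.png")
E
```

```text
[-1.8812 -2.8151 12.4156]
27.01176994011066 [ 0.4808  0.4791 -0.0231] 27.2917
```

View pics/w12c.png

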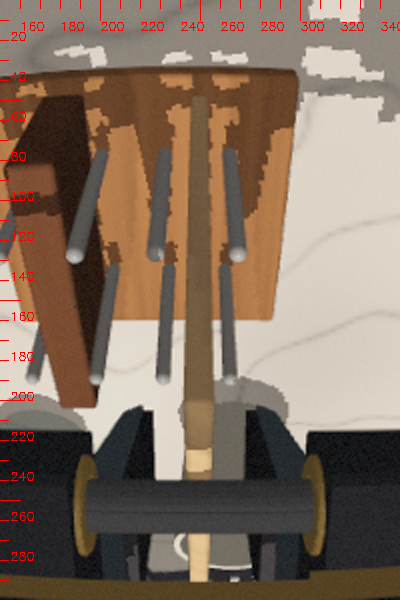

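The board stands free and vertical between the open fingers. Retreat and check.

```bash
python3 - <<'E'
from geo import *
p=ctrl.current_tool_pos();R=ctrl.current_eef_rot()
ctrl.move_l(p-R[:,1]*.14,vel=.1);print(ctrl.current_tool_pos(),ctrl.current_contact_force(),ctrl.current_t())
p,R,im=wshot("w13");crop(im,130,60,400,300,2,"pics/w13c.png")
s=ctrl.read_camera("scene");cv2.imwrite("pics/sc13.png",s);crop(s,120,100,280,240,5,"pics/sc13c.png")
t=ctrl.read_camera("top");cv2.imwrite("pics/top13.png",t)
c=RK-.026*RX
for y in(-.055,.055):
  for z in(.012,.162): 
    q=c+RY*y+UP*z;print(y,z,proj("scene",q),wproj(p,R,q))
E
```

```text
[ 0.624  -0.2475  0.2449] [-1.2457  0.7495 -0.0258] 28.8917
-0.055 0.012 (np.float64(178.7098299082002), np.float64(191.23907358601366)) (np.float64(248.1648354815999), np.float64(73.63413616633218))
-0.055 0.162 (np.float64(170.93404795216296), np.float64(155.5669547693086)) (np.float64(248.10834161180938), np.float64(154.97303432121907))
0.055 0.012 (np.float64(204.8662487680428), np.float64(206.2190606936324)) (np.float64(248.29229410792075), np.float64(141.2059330034527))
0.055 0.162 (np.float64(199.64778424798132), np.float64(170.6296091356448)) (np.float64(248.34249124424812), np.float64(227.7810874760821))
```

View pics/w13c.png

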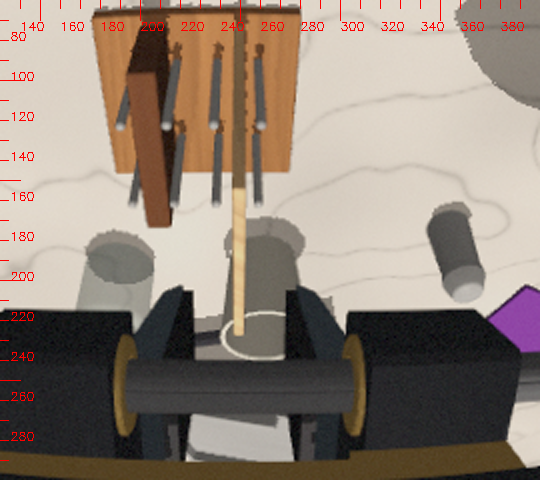

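View pics/sc13c.png

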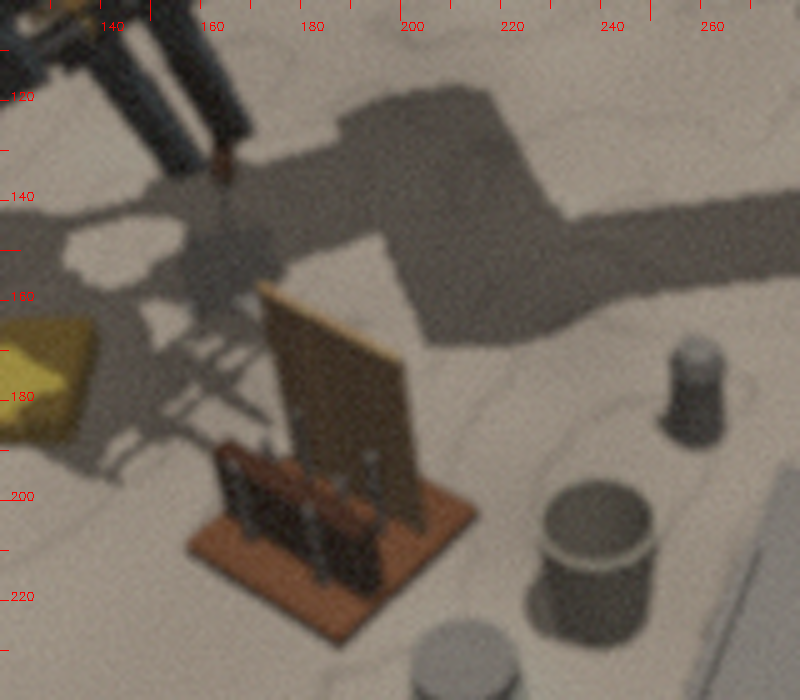

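View pics/top13.png

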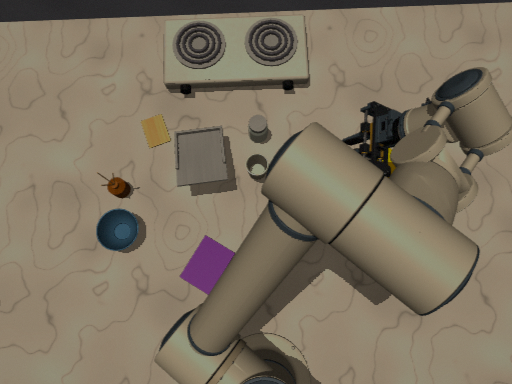

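Final views agree. The board's top edge runs from row 154 to 227.5 (predicted 155.0 to 227.8) at col 249 (predicted 248), so it is vertical, centred and fully down. The cup, jar, shaker, bowl, purple board and small board are where they started, and the robot touches nothing.

```bash
python3 - <<'E'
from bench import ctrl
ctrl.sleep(.3);print(ctrl.current_t(),ctrl.current_contact_force());ctrl.sign_off()
E
```

```text
29.3417 [ 0.34025452 -0.64176157 -0.17452478]
the job is handed in; nothing more can be done
```

The board is standing upright in the rack's near slot, let go and with nothing touching it. I handed the job in at 29.3 s of the 72 s allowed.

- **Slide:** I pressed the shut fingertips on the board with about 8–13 N and dragged it 82 mm up the slope. The wrist camera then measured its end about 49 mm past the raised edge.
- **Pinch and lift:** I pinched the overhanging end from the front-right, with the jaws stopping 5.9 mm apart. The board lifted off parallel to the deck, clear of the rails and the worktop.
- **Placing:** I stood it on its short end and lowered it until it met the floor of the slot. That contact came 1.8 mm above the computed height, in line with the 1.2 mm bias at the first touch and the 2 mm calibration.
- **Last checks:** After release, its top corners in the wrist view were within about 1 px of where a centred, vertical, fully seated board should be. In the last pictures the cup, jar, shaker, bowl, scent bottle and both look-alike boards were in place. The thick board still stood in its slot. The arm hid the spatula and most of the sponge in the final top view, but the arm never went near the worktop there.
- **What failed:** One straight-line move on the way to the pinch was refused as outside the joint ranges, and nothing moved. I used a joint move in checked steps instead. No check failed.

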